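# Back the latch fixture's striker carriage off to its stop

## Robot

A 6-joint arm with a two-finger parallel gripper is mounted at the origin on the work surface. World frame = base frame: x ahead of the robot, y to its left, z up, the work surface at z = 0. Lengths are in m, angles in degrees, forces in N, time in s.
With the tool pointing down it reaches from about 0.3 to 0.95 m from the base axis. Payload 3.1 kg.
Tool frame: the origin (TCP) lies on the centre line of the jaws, within the pads' length; the fingertips stand 25 mm ahead of it and the grasp point (between the pads) lies 6 mm ahead of it; z points along the fingers, y is the line along which they close (so a half turn about z gives the same grasp; the last joint's range is limited). The gripper opens to 85 mm and grips with 20 to 120 N. Pads are 22 mm wide; open, the fingers measure 114 mm over their backs; the gripper's body (76 mm by 85 mm) begins 54 mm behind the grasp point. The pads swing forward as they close: fully open they stand 13 mm farther back than shut.
Start: joints at [64.819, 17.653, 93.61, -0, 68.738, -3.994], TCP at [0.226, 0.583, 0.256] pointing down, gripper open.
Joint ranges: [-175.34, 175.34], [-45.06, 112.39], [2.9, 150.54], [-68.45, 248.45], [3.09, 151.38], [-168.51, 168.51]. Speed limits (degrees/s): [159.86, 159.86, 180, 180, 180, 180].

## Interface

Orientations are given as a 3x3 rotation matrix whose columns are the frame's x, y, z axes.
In Python, from cell import sensors, cams, r gives the robot as it stands.
- The arm moves only by the tool step_arm, never from a script. Its argument "plan" is a list of rows, each an object with "delta_pos": the shift along the tool's x, y, z in cm, a list of three; "twist": the turn, a rotation vector about the tool's x, y, z in rad, a list of three; "claw": the closure, from 0 (fully open) to 1 (shut). In form: [{"delta_pos": [x, y, z], "twist": [ax, ay, az], "claw": claw}, ...]. A call has 1 to 12 rows; each row is the pose to reach, as a shift and turn from the pose commanded when the call began, along the tool's axes at that moment; what a row does not reach only later rows make up. A row lasts 1/12 s, in which the tool goes at most 41.7 mm and 7.16 degrees, less where a joint would pass 70% of its speed; a pose out of reach is approached as far as the arm can. A call with a gripper value outside its range is refused whole. The fingers move at their own pace and stop on an object; "force" is the grip in N (left out, the last holds). Time passes only in rows, so rows that repeat a pose let the fingers close. It gives the time, the measured TCP pose, the force, the opening and the grip force at its end, in the units of the state.
- sensors.observe(): the state, without advancing time (a new reading comes with each control period).
- cams.camera(name): name is "side" or "top"; returns the picture (420x560x3 uint8, red, green, blue); there is no depth.
- cams.calibration(name): a dict with "fov_y" (degrees; the focal length in pixels is half the picture's height over the tangent of half this angle, whatever the lens; pixels are square), "cx", "cy" (the principal point, pixels), "R" (3x3) and "t" (3): a world point X has camera coordinates R X + t. Camera axes: x right, y down, z forward; pixel columns grow to the right and rows downward; lengths in m; the calibration is good to about 2 mm. A picture is of the moment at which its call begins. calibration takes no time and is no camera call.
- r.finish_job(): hands the job in; it is judged then, once.
Trained networks look in the newest picture that a camera, given by its name, has taken for a name from the list of things; names that differ only in an ending like _2 or _b are one class to them, and where a whole thing is asked for, a point or a joint stands for the part that bears it (a point fixed in the world has none). Each returns a list of dicts, best first, with "score" (0 to 1); they miss things now and then, are a little off and sometimes report something else, mostly with a low value. They report only what shows in the picture. A call takes as long as a camera call.
- cams.boxes_of(camera, name): "box" ([left, top, right, bottom] in pixels, round what is visible of it).
- cams.silhouettes(camera, name): "region" (420x560 bool, what is visible of it) and "box" ([left, top, right, bottom] in pixels, round what is visible of it).
- cams.spot_point(camera, name): "centre" ([column, row] in pixels: a listed point, or the origin of a listed thing).
The state is a dict: "clock": time; "q": joint angles; "qd": joint speeds; "joint_efforts": joint torques, N m; "eef_pos": TCP position; "ee_rot": TCP orientation; "force": force on the tool from outside, world axes, zero at the start; "ft_torque": the same for the moment, N m; "gripper_width": opening from 0.0 (shut) to 1.0 (fully open); "grasp_force": force on a finger pad.
Only numpy, scipy, OpenCV 4.12 (cv2) and the standard library are available. Lean on these libraries where they do the work, as an engineer would, in place of code of your own. Each camera call takes 0.05 s, during which the arm holds its last target. There are 200 camera calls.

## Task

The striker carriage of the latch fixture has to be backed right off so that the next latch can be loaded: turn the fixture's bar handle anticlockwise (seen from above) all the way to its end stop, until the red dog under it is fully home on the stop pin and has pushed the home switch's plunger in, without forcing it. Leave the handle there, and do not disturb the tools and loose parts lying about.

Things in the scene. Friction and masses are not known exactly. Their poses are not given: they have to be found in the camera images.
- fixture: green-grey latch fixture fixed on the yellow shelf: base plate 200 (own x) by 340 (own y) by 18 mm; origin at the centre of its underside, own z up. A gearbox on it carries the bar handle, whose vertical axis lies at own x -30, y -30 mm, in a round steel flange of radius 55 mm, top 64 mm above the shelf.
- tower (a point): top edge, at the middle, of the latch tower's face on the handle's side. The tower plate spans own (fixture) x -75 to +100, y +70 to +82 mm and is 223 mm high; its face is 100 mm from the handle's axis, so a hand has little room there. The steel latch on that face stands out to y +52 mm at x +12 to +98 mm, 147 mm high.
- striker (a point): front of the striker loop on the carriage, which runs along the fixture's y at own x +34 to +92 mm, beyond the handle, at most 70 mm high. The gearing moves it away from the tower by 12 mm per rad as the handle turns anticlockwise.
- handle: steel bar handle (tommy-bar knob). Origin on its vertical turning axis, level with the flange's top; own z up, own x along the bar. The upright column is 26 mm in diameter and ends 54 mm above the origin. It turns with an even drag of 0.15 N m (3 N at 48 mm from the axis) and stays where it is left. A red dog 12 mm wide juts out below the bar along own -y to 48 mm, up to 17 mm above the origin.
- bar_mid (a point): middle of the handle's bar, on the axis, 41 mm above the handle's origin. The bar is 12 mm thick and runs along the handle's x, with a black ball 22 mm in diameter centred 75 mm out at each end (reach 86 mm). Either half may be pushed; between column and ball it is bare. With the fingers' tips 10 to 15 mm below the bar's centre line they clear all that lies beneath.
- dog (a point): middle of the red dog's outer end, 48 mm from the axis. The end stop, a rigid steel pin 10 mm thick, 20 mm high, 28 mm from the axis, stands in the dog's way 2.1 to 4.3 rad anticlockwise of the start, differing each time: to be seen or felt. A push of 10 to 15 N at the bar 48 mm out brings the dog home; over 25 N (45 N on the pin) is forcing it.
- home_switch (a joint): brass plunger of the home switch: 0 when out, 0.004 m pushed in when the dog is home on the stop pin; sprung, under 2 N, too weak to turn the handle back. It is in a black block (31 by 28 mm, 23 mm high with its screw) that is clamped on the flange with the pin, 35 to 66 mm from the axis; block and pin pass under the bar.
- hex_key_large: steel hex key lying on the black magnetic strip (strip 340 by 46 by 12 mm, at the robot's right), 105 by 32 mm, 8 mm thick; origin at its middle. Leave alone.
- hex_key_small: steel hex key lying on the magnetic strip, 85 by 28 mm, 6 mm thick; origin at its middle. Leave alone.
- feeler_block: chromed feeler gauge block lying on the magnetic strip, 75 by 22 by 14 mm; origin under its centre. Leave alone.
- rotor: bronze latch rotor lying on the shelf in front of the fixture, about 62 by 42 by 9 mm; origin under its pivot. Leave alone.
- bezel: grey plastic handle bezel lying on the shelf in front of the fixture, 70 by 120 by 12 mm; origin under its centre. Leave alone.
- lock_lever: silver zinc lock lever lying on the fixture's base plate near its front right corner, 80 by 26 by 16 mm, its underside 18 mm above the shelf; origin under its middle. Leave alone.

How it is judged (in metres and radians):
At the end, for the whole second after the job is handed in: The handle rests at its anticlockwise end stop, with the home switch's plunger pushed in by at least 3.2 of its 4 mm; the stop pin never took more than 45 N; the tools and loose parts lie where they were (within 12 mm) (value of joint home_switch above 0.0032 m and angular speed of handle below 0.05 rad/s and distance of each of hex_key_large, hex_key_small, feeler_block, rotor, bezel, lock_lever from where it was at the start of the episode below 0.012 m); the robot touches nothing.
It fails at once if the handle is forced against its stop (over 45 N on the pin) (contact force between handle and fixture above 45 N).
It fails at once if a tool or loose part is knocked out of its place (over 12 mm) (distance of any of hex_key_large, hex_key_small, feeler_block, rotor, bezel, lock_lever from where it was at the start of the episode above 0.012 m).
It also fails if it takes over 54 s, if anything falls off the work surface, if the arm or the gripper's body presses on something with over 40 N, if the wrist force passes 120 N, or if a joint passes its speed limit or range.

## Working session

There is one attempt and no reset: what is moved stays moved. The work goes in short steps, Python scripts to look and compute and a tool call to move; the robot and the scene stay as the last step left them, time stands still between calls to the robot, and variables do not carry over. Pictures are saved under pics/ and viewed, at most 10 in all, crops included, and the job is handed in when it is done.

Besides the shell and the picture viewer there is one more tool, called by a JSON object that holds its "op" and its "data", one argument or row to a line. step_arm: Moves the arm, as the interface text tells. Its arguments: {"type":"object","properties":{"plan":{"type":"array","items":{"type":"object","properties":{"delta_pos":{"type":"array","items":{"type":"number"}},"twist":{"type":"array","items":{"type":"number"}},"claw":{"type":"number"}}}},"force":{"type":"number"}},"required":["plan"]}

```bash
mkdir -p pics; ls; cat > h.py <<'E'
from cell import sensors,cams,r
import numpy as np,cv2
def cal(n):
    c=cams.calibration(n);f=210/np.tan(np.radians(c['fov_y'])/2)
    return f,c['cx'],c['cy'],np.array(c['R']),np.array(c['t'])
def proj(n,X):
    f,cx,cy,R,t=cal(n);p=R@np.array(X)+t;return [f*p[0]/p[2]+cx,f*p[1]/p[2]+cy]
def ray(n,uv):
    f,cx,cy,R,t=cal(n);d=R.T@np.array([(uv[0]-cx)/f,(uv[1]-cy)/f,1]);return -R.T@t,d/np.linalg.norm(d)
def atz(n,uv,z):
    o,d=ray(n,uv);return o+d*(z-o[2])/d[2]
def tri(uvs):
    A=np.zeros((3,3));b=np.zeros(3);L=[ray(n,u) for n,u in uvs.items()]
    for o,d in L:
        P=np.eye(3)-np.outer(d,d);A+=P;b+=P@o
    X=np.linalg.solve(A,b);return X,[np.linalg.norm((np.eye(3)-np.outer(d,d))@(X-o)) for o,d in L]
E
python3 - <<'E'
from h import *
for n in('top','side'):
    c=cams.camera(n);cv2.imwrite(f'pics/{n}0.png',c[:,:,::-1]);print(n,cams.calibration(n))
D={}
for k in('tower','striker','handle','bar_mid','dog','fixture','home_switch'):
    D[k]={}
    for n in('top','side'):
        s=cams.spot_point(n,k)
        print(k,n,[(np.round(a['centre'],1),round(a['score'],2)) for a in s[:2]])
        if s:D[k][n]=s[0]['centre']
    if len(D[k])==2:print('  ',tri(D[k]))
print(sensors.observe())
E
```

```text
pics
top {'fov_y': 42.48003111333478, 'cx': 268.3445022885799, 'cy': 204.18548100926319, 'R': array([[-0.00758762, -0.99995459,  0.00576573],
       [-0.9942905 ,  0.00693067, -0.10648178],
       [ 0.10643699, -0.00654075, -0.99429794]]), 't': array([-0.12031203,  0.49168308,  1.30507132])}
side {'fov_y': 42.338801821842864, 'cx': 278.972388999973, 'cy': 215.68008497458584, 'R': array([[ 0.99363734, -0.1126199 ,  0.00126138],
       [-0.05550702, -0.49941815, -0.8645811 ],
       [ 0.09799899,  0.85901005, -0.50249172]]), 't': array([-0.52576501,  0.10776098,  1.25907115])}
tower top [(array([179.1, 143.5]), 0.65)]
tower side [(array([304., 150.]), 0.8)]
   (array([0.59738951, 0.06552683, 0.22564145]), [np.float64(0.0026003889470780648), np.float64(0.002600388947078129)])
striker top [(array([203.1, 138.1]), 0.75)]
striker side [(array([326.8, 216.2]), 0.96)]
   (array([0.64980735, 0.03357824, 0.06200045]), [np.float64(0.00026098116716398174), np.float64(0.0002609811671639067)])
handle top [(array([231.3, 177.8]), 0.65)]
handle side [(array([295. , 229.5]), 0.9)]
   (array([ 0.55612
[... 301 characters left out ...]
4585842377)])
dog top [(array([217.6, 161.2]), 0.96)]
dog side [(array([308.9, 222.8]), 0.89), (array([296.3, 217.6]), 0.17)]
   (array([ 0.59570105, -0.0024472 ,  0.06748188]), [np.float64(0.004275486532614028), np.float64(0.00427548653261391)])
fixture top [(array([220. , 170.8]), 0.89), (array([179.6, 143.5]), 0.21)]
fixture side [(array([302. , 248.6]), 0.93)]
   (array([ 0.58270058, -0.0021395 , -0.00445981]), [np.float64(0.0024790490679103203), np.float64(0.0024790490679104287)])Traceback (most recent call last):
  File "<stdin>", line 8, in <module>
ValueError: it knows: bar_mid, bezel, dog, feeler_block, fixture, handle, hex_key_large, hex_key_small, lock_lever, rotor, striker, tower
```

```bash
python3 - <<'E'
from h import *
for n,(x0,y0,x1,y1) in (('top',(120,80,340,245)),('side',(200,100,420,265))):
    im=cv2.imread(f'pics/{n}0.png')[y0:y1,x0:x1]
    cv2.imwrite(f'pics/{n}0c.png',cv2.resize(im,(800,600),interpolation=cv2.INTER_CUBIC))
o=sensors.observe();print(o['clock'],o['eef_pos'],o['ee_rot'],o['force'])
E
```

```text
0.7 [0.22591643 0.58277522 0.25632   ] [[-9.32411674e-01  3.61397936e-01  3.54218299e-05]
 [ 3.61397938e-01  9.32411670e-01  9.28131030e-05]
 [ 5.14736310e-07  9.93413970e-05 -9.99999995e-01]] [ 0.50230243 -0.15557492 -0.04173956]
```

View pics/top0.png

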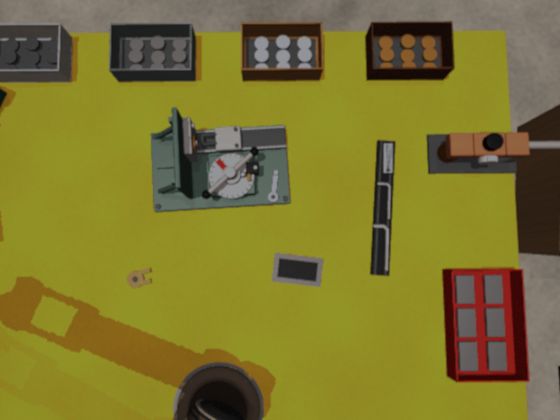

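View pics/top0c.png

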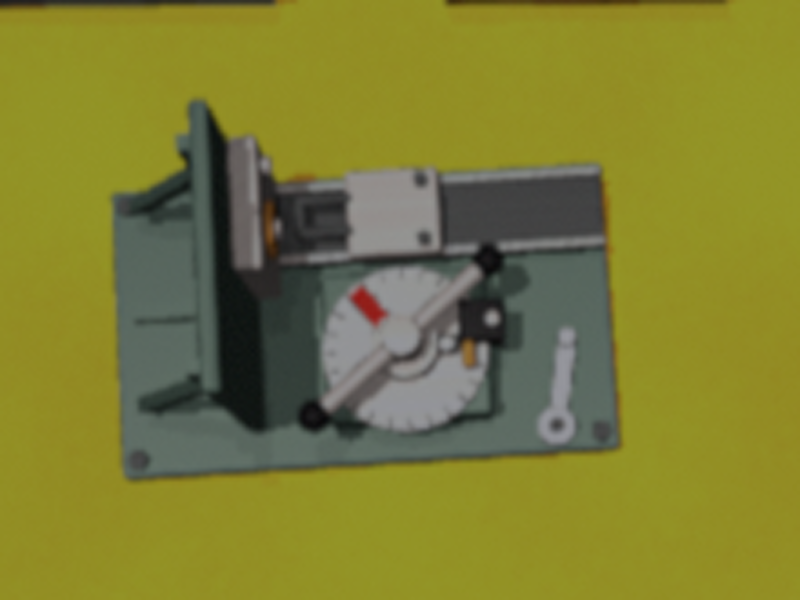

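View pics/side0c.png

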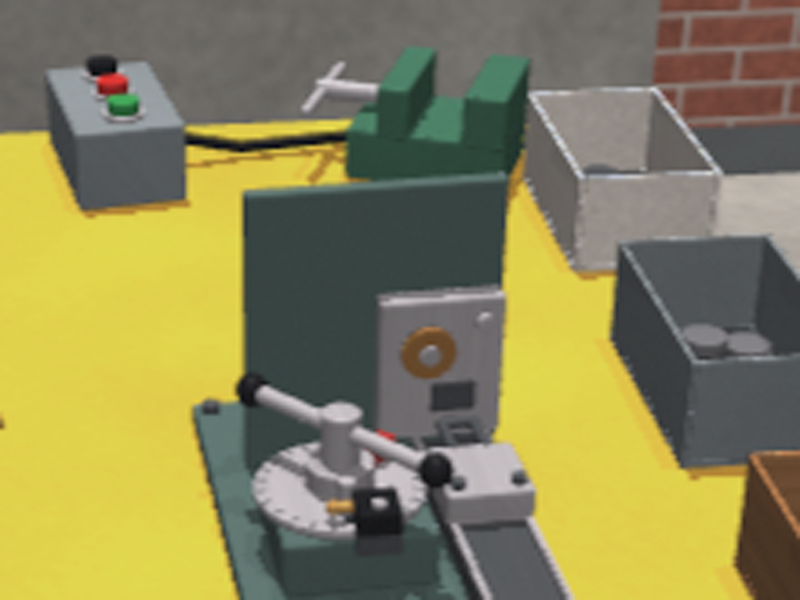

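The top view shows the red dog pointing up and left from the axis. The stop pin is at about (243,174), and the switch block at about (252,169) lies to the right of the axis, so the turn is about 3.6 rad anticlockwise. The balls are at (254,151) and (206,194) in the top view, and at (320,229) and (269,207) in the side view. I'll fit the whole model to these points.

```bash
cat > fit.py <<'E'
from h import *
from scipy.optimize import least_squares
obs=[('tower','top',179.1,143.5),('tower','side',304,150),('handle','top',231.3,177.8),('handle','side',295,229.5),('bar','top',231.4,167.6),('bar','side',295.5,218.9),
('dog','top',217.6,161.2),('dog','side',308.9,222.8),('fix','top',220,170.8),('fix','side',302,248.6),('b1','top',206.1,194.4),('b1','side',268.8,206.7),('b2','top',254.2,151),('b2','side',319.9,228.7)]
def model(p):
    x,y,a,h=p;c,s=np.cos(a),np.sin(a);F=lambda u,v,z:np.array([x+c*u-s*v,y+s*u+c*v,z])
    A=F(-.03,-.03,0);u=np.array([np.cos(h),np.sin(h),0]);v=np.array([u[1],-u[0],0]);Z=np.array([0,0,1.])
    return dict(tower=F(.0125,.07,.223),handle=A+.064*Z,bar=A+.105*Z,dog=A+.048*v+.073*Z,fix=F(0,0,0),b1=A+.075*u+.105*Z,b2=A-.075*u+.105*Z),A
def res(p):
    M,_=model(p);return np.concatenate([np.subtract(proj(n,M[k]),(a,b)) for k,n,a,b in obs])
if __name__=='__main__':
    s=least_squares(res,[.585,0,.06,np.radians(140)],loss='soft_l1');M,A=model(s.x)
    print(s.x[:2],np.degrees(s.x[2:]),A);
    for o,e in zip(obs,res(s.x).reshape(-1,2)):print(o[0],o[1],e.round(1))
    P=atz('top',(243.2,174.1),.084)-A;print('pin',P,np.hypot(*P[:2])*1000,np.degrees(np.arctan2(P[1],P[0])))
E
python3 fit.py
```

```text
[ 0.58682809 -0.00430335] [  2.64418318 132.25631921] [ 0.55824403 -0.03565541  0.        ]
tower top [-0.2  2.1]
tower side [0.5 0.7]
handle top [ 0.3 -2.9]
handle side [-1.7  3.2]
bar top [-0.9  4.5]
bar side [-2.  -1.5]
dog top [ 0.3 -1.4]
dog side [-2.5 -1.4]
fix top [ 0.8 -2.9]
fix side [ 0.9 -1. ]
b1 top [ 0.5 -0.7]
b1 side [ 0.3 -0. ]
b2 top [-0.  -0.3]
b2 side [-0.1  0.1]
pin [-0.00142883 -0.02877305  0.084     ] 28.808506683743616 -92.84289031279094
```

Fit is consistent: axis (0.558, -0.036), pin at 28.8 mm radius and about -93°. That gives about 202° of turn. I'll push the half at -48° first, away from the tower, then switch to the other half.

```bash
cat > rows.py <<'E'
from h import *
import json
from scipy.spatial.transform import Rotation as Ro
A=np.array([.558,-.0355])
def pose(th,gap,r=.046,z=.1175):   # finger behind bar half at th deg
    a=np.radians(th);u=np.array([np.cos(a),np.sin(a)]);t=np.array([-u[1],u[0]])
    p=A+r*u-(.0205+gap)*t;return [p[0],p[1],z]
def rows(W,claw=1):  # W: list of (xyz,phi)
    o=sensors.observe();p=np.array(o['eef_pos']);R=np.array(o['ee_rot']);phi0=np.degrees(np.arctan2(R[1,1],R[0,1]))
    print(p.round(4),phi0.round(1),'F',np.round(o['force'],1),o['clock'],np.round(o['q'],0),o['gripper_width'])
    print(json.dumps([{"delta_pos":[round(v,2) for v in (R.T@(np.array(x)-p)*100).tolist()],"twist":[0,0,round(float(np.radians(phi0-f)),2)],"claw":claw} for x,f in W]))
E
python3 - <<'E'
from rows import *
s=pose(-48,.012)
rows([((.226,.583,.34),68.8),((.33,.38,.34),30),((.45,.15,.34),-10),((s[0],s[1],.34),-15)])
E
```

```text
[0.2259 0.5828 0.2563] 68.8 F [ 0.5 -0.2 -0. ] 0.7 [65. 18. 94.  0. 69. -4.] 0.998384628955614
[{"delta_pos": [0.0, 0.02, -8.37], "twist": [0, 0, 0.0], "claw": 1}, {"delta_pos": [-17.03, -15.14, -8.37], "twist": [0, 0, 0.68], "claw": 1}, {"delta_pos": [-36.53, -32.25, -8.37], "twist": [0, 0, 1.38], "claw": 1}, {"delta_pos": [-55.95, -50.62, -8.37], "twist": [0, 0, 1.46], "claw": 1}]
```

{"op": "step_arm", "data": {
  "plan": [
    {"delta_pos": [0,0,-4],"twist": [0,0,0.12],"claw": 1},
    {"delta_pos": [0,0,-8],"twist": [0,0,0.24],"claw": 1},
    {"delta_pos": [-3,-2.7,-8.4],"twist": [0,0,0.36],"claw": 1},
    {"delta_pos": [-6,-5.4,-8.4],"twist": [0,0,0.48],"claw": 1},
    {"delta_pos": [-9,-8.1,-8.4],"twist": [0,0,0.6],"claw": 1},
    {"delta_pos": [-12,-10.8,-8.4],"twist": [0,0,0.72],"claw": 1},
    {"delta_pos": [-15,-13.5,-8.4],"twist": [0,0,0.84],"claw": 1},
    {"delta_pos": [-18,-16.2,-8.4],"twist": [0,0,0.96],"claw": 1},
    {"delta_pos": [-21,-18.9,-8.4],"twist": [0,0,1.08],"claw": 1},
    {"delta_pos": [-24,-21.6,-8.4],"twist": [0,0,1.2],"claw": 1},
    {"delta_pos": [-27,-24.3,-8.4],"twist": [0,0,1.32],"claw": 1},
    {"delta_pos": [-30,-27,-8.4],"twist": [0,0,1.4],"claw": 1}
  ],
  "force": 40
}}

```text
clock: 1.7
eef_pos: [0.4085, 0.2208, 0.3407]
ee_rot: [[0.203, 0.979, 0.001], [0.979, -0.203, 0.0], [0.001, 0.001, -1.0]]
force: [0.7, 0.8, 0.5]
gripper_width: 0.001
grasp_force: 0.0
```

```bash
python3 - <<'E'
from rows import *
s=pose(-48,.012)
rows([((s[0],s[1],.34),-90)])
E
```

```text
[0.4085 0.2208 0.3407] -11.7 F [0.7 0.8 0.5] 1.7 [ 23.  -5. 109.   0.  76.  35.] 0.0014095489396268438
[{"delta_pos": [-27.41, 21.62, 0.07], "twist": [0, 0, 1.37], "claw": 1}]
```

{"op": "step_arm", "data": {
  "plan": [
    {"delta_pos": [-2.7,2.2,0],"twist": [0,0,0.12],"claw": 1},
    {"delta_pos": [-5.4,4.4,0],"twist": [0,0,0.24],"claw": 1},
    {"delta_pos": [-8.1,6.6,0],"twist": [0,0,0.36],"claw": 1},
    {"delta_pos": [-10.8,8.8,0],"twist": [0,0,0.48],"claw": 1},
    {"delta_pos": [-13.5,11,0],"twist": [0,0,0.6],"claw": 1},
    {"delta_pos": [-16.2,13.2,0],"twist": [0,0,0.72],"claw": 1},
    {"delta_pos": [-18.9,15.4,0],"twist": [0,0,0.84],"claw": 1},
    {"delta_pos": [-21.6,17.6,0],"twist": [0,0,0.96],"claw": 1},
    {"delta_pos": [-24.3,19.8,0],"twist": [0,0,1.08],"claw": 1},
    {"delta_pos": [-27.4,21.6,0],"twist": [0,0,1.2],"claw": 1},
    {"delta_pos": [-27.4,21.6,0],"twist": [0,0,1.32],"claw": 1},
    {"delta_pos": [-27.4,21.6,0],"twist": [0,0,1.4],"claw": 1}
  ]
}}

```text
clock: 2.7
eef_pos: [0.5661, -0.0911, 0.34]
ee_rot: [[0.999, -0.037, -0.0], [-0.037, -0.999, -0.0], [-0.0, 0.0, -1.0]]
force: [0.2, 0.3, 0.5]
gripper_width: -0.005
grasp_force: 0.0
```

```bash
python3 - <<'E'
from rows import *
s=pose(-48,.012)
rows([((s[0],s[1],.30),-138),((s[0],s[1],.1175),-138)])
E
```

```text
[ 0.5661 -0.0911  0.34  ] -92.1 F [0.2 0.3 0.5] 2.7 [-13.   8.  95.  -0.  76.  79.] -0.00548061514563064
[{"delta_pos": [-0.15, 0.04, 4.0], "twist": [0, 0, 0.8], "claw": 1}, {"delta_pos": [-0.14, 0.04, 22.25], "twist": [0, 0, 0.8], "claw": 1}]
```

{"op": "step_arm", "data": {
  "plan": [
    {"delta_pos": [-0.1,0,2],"twist": [0,0,0.12],"claw": 1},
    {"delta_pos": [-0.1,0,4],"twist": [0,0,0.24],"claw": 1},
    {"delta_pos": [-0.1,0,6],"twist": [0,0,0.36],"claw": 1},
    {"delta_pos": [-0.1,0,8],"twist": [0,0,0.48],"claw": 1},
    {"delta_pos": [-0.1,0,10],"twist": [0,0,0.6],"claw": 1},
    {"delta_pos": [-0.1,0,12],"twist": [0,0,0.72],"claw": 1},
    {"delta_pos": [-0.1,0,14],"twist": [0,0,0.8],"claw": 1},
    {"delta_pos": [-0.1,0,16],"twist": [0,0,0.8],"claw": 1},
    {"delta_pos": [-0.1,0,18.3],"twist": [0,0,0.8],"claw": 1},
    {"delta_pos": [-0.1,0,18.3],"twist": [0,0,0.8],"claw": 1}
  ]
}}

```text
clock: 3.53
eef_pos: [0.5609, -0.0879, 0.1525]
ee_rot: [[0.676, -0.737, -0.009], [-0.737, -0.676, 0.002], [-0.008, 0.005, -1.0]]
force: [-1.7, -0.9, -1.0]
gripper_width: 0.001
grasp_force: 0.0
```

```bash
python3 - <<'E'
from rows import *
im=cams.camera('side')[120:285,190:410];cv2.imwrite('pics/s1.png',cv2.resize(im[:,:,::-1],(800,600),interpolation=cv2.INTER_CUBIC))
s=pose(-48,.012)
rows([((s[0],s[1],.1175),-138)])
E
```

```text
[ 0.5623 -0.0882  0.1547] -137.5 F [-0.2  0.   0.2] 3.5833 [-13.  19. 105.  -0.  56. 124.] 0.0013982075784524219
[{"delta_pos": [0.42, 0.03, 3.72], "twist": [0, 0, 0.01], "claw": 1}]
```

View pics/s1.png

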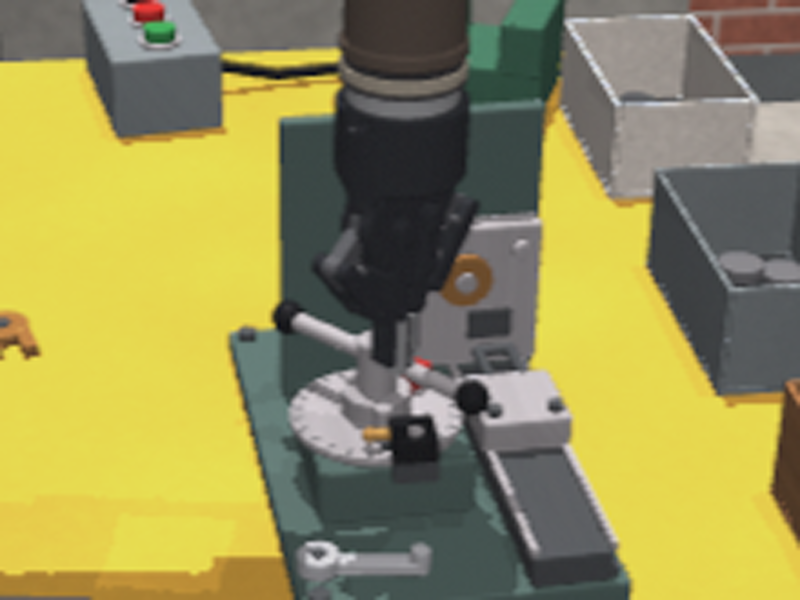

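The fingers stand above the bar, behind the half on the switch-block side (crop tip 390,365), and clear of it. I'll go down and start the sweep.

{"op": "step_arm", "data": {
  "plan": [
    {"delta_pos": [0.3,0,1.2],"twist": [0,0,0],"claw": 1},
    {"delta_pos": [0.3,0,2.4],"twist": [0,0,0],"claw": 1},
    {"delta_pos": [0.3,0,3.7],"twist": [0,0,0],"claw": 1},
    {"delta_pos": [0.3,0,3.8],"twist": [0,0,0],"claw": 1},
    {"delta_pos": [0.3,0,3.8],"twist": [0,0,0],"claw": 1}
  ]
}}

```text
clock: 4.0
eef_pos: [0.5657, -0.0907, 0.118]
ee_rot: [[0.676, -0.737, -0.003], [-0.737, -0.676, 0.001], [-0.002, 0.002, -1.0]]
force: [0.4, -0.5, 0.4]
gripper_width: 0.001
grasp_force: 0.0
```

```bash
python3 - <<'E'
from rows import *
rows([(pose(t,g),t-90) for t,g in ((-48,.006),(-48,0),(-45,0),(-40,0),(-35,0),(-30,0),(-25,0),(-20,0),(-15,0),(-10,0),(-5,0),(0,0))])
E
```

```text
[ 0.5657 -0.0907  0.118 ] -137.5 F [ 0.4 -0.5  0.4] 4.0 [-13.  22. 106.  -0.  52. 124.] 0.0007375633238812623
[{"delta_pos": [-0.01, -0.48, 0.05], "twist": [0, 0, 0.01], "claw": 1}, {"delta_pos": [-0.0, -1.07, 0.05], "twist": [0, 0, 0.01], "claw": 1}, {"delta_pos": [0.1, -1.32, 0.05], "twist": [0, 0, -0.04], "claw": 1}, {"delta_pos": [0.24, -1.73, 0.05], "twist": [0, 0, -0.13], "claw": 1}, {"delta_pos": [0.35, -2.16, 0.05], "twist": [0, 0, -0.22], "claw": 1}, {"delta_pos": [0.42, -2.59, 0.05], "twist": [0, 0, -0.3], "claw": 1}, {"delta_pos": [0.45, -3.03, 0.05], "twist": [0, 0, -0.39], "claw": 1}, {"delta_pos": [0.44, -3.47, 0.05], "twist": [0, 0, -0.48], "claw": 1}, {"delta_pos": [0.4, -3.91, 0.05], "twist": [0, 0, -0.57], "claw": 1}, {"delta_pos": [0.31, -4.34, 0.05], "twist": [0, 0, -0.65], "claw": 1}, {"delta_pos": [0.19, -4.76, 0.04], "twist": [0, 0, -0.74], "claw": 1}, {"delta_pos": [0.04, -5.17, 0.04], "twist": [0, 0, -0.83], "claw": 1}]
```

{"op": "step_arm", "data": {
  "plan": [
    {"delta_pos": [0,-0.5,0],"twist": [0,0,0],"claw": 1},
    {"delta_pos": [0,-1.0,0],"twist": [0,0,0],"claw": 1},
    {"delta_pos": [0.1,-1.3,0],"twist": [0,0,-0.04],"claw": 1},
    {"delta_pos": [0.24,-1.7,0],"twist": [0,0,-0.13],"claw": 1},
    {"delta_pos": [0.35,-2.15,0],"twist": [0,0,-0.22],"claw": 1},
    {"delta_pos": [0.42,-2.6,0],"twist": [0,0,-0.3],"claw": 1},
    {"delta_pos": [0.45,-3.0,0],"twist": [0,0,-0.39],"claw": 1},
    {"delta_pos": [0.44,-3.45,0],"twist": [0,0,-0.48],"claw": 1},
    {"delta_pos": [0.4,-3.9,0],"twist": [0,0,-0.57],"claw": 1},
    {"delta_pos": [0.31,-4.35,0],"twist": [0,0,-0.65],"claw": 1},
    {"delta_pos": [0.2,-4.75,0],"twist": [0,0,-0.74],"claw": 1},
    {"delta_pos": [0,-5.2,0],"twist": [0,0,-0.83],"claw": 1}
  ]
}}

```text
clock: 5.0
eef_pos: [0.6053, -0.0563, 0.12]
ee_rot: [[1.0, 0.007, -0.0], [0.007, -1.0, -0.002], [-0.0, 0.002, -1.0]]
force: [-1.8, -3.2, 0.4]
gripper_width: -0.007
grasp_force: 1.5
```

```bash
python3 - <<'E'
from rows import *
rows([(pose(t,0),t-90) for t in (5,10,15,20,25,30)])
p=pose(30,.02);q=pose(32,.03);q2=pose(212,.015)
E
```

```text
[ 0.6053 -0.0563  0.12  ] -89.6 F [-1.8 -3.2  0.4] 5.0 [ -9.  25. 101.  -0.  54.  80.] -0.006627214771708537
[{"delta_pos": [0.04, -0.44, 0.25], "twist": [0, 0, -0.08], "claw": 1}, {"delta_pos": [0.17, -0.86, 0.25], "twist": [0, 0, -0.17], "claw": 1}, {"delta_pos": [0.26, -1.29, 0.24], "twist": [0, 0, -0.25], "claw": 1}, {"delta_pos": [0.31, -1.73, 0.24], "twist": [0, 0, -0.34], "claw": 1}, {"delta_pos": [0.33, -2.17, 0.24], "twist": [0, 0, -0.43], "claw": 1}, {"delta_pos": [0.3, -2.61, 0.24], "twist": [0, 0, -0.52], "claw": 1}]
```

{"op": "step_arm", "data": {
  "plan": [
    {"delta_pos": [0.05,-0.45,0.1],"twist": [0,0,-0.08],"claw": 1},
    {"delta_pos": [0.17,-0.86,0.2],"twist": [0,0,-0.17],"claw": 1},
    {"delta_pos": [0.26,-1.3,0.2],"twist": [0,0,-0.25],"claw": 1},
    {"delta_pos": [0.31,-1.75,0.2],"twist": [0,0,-0.34],"claw": 1},
    {"delta_pos": [0.33,-2.2,0.2],"twist": [0,0,-0.43],"claw": 1},
    {"delta_pos": [0.3,-2.6,0.2],"twist": [0,0,-0.52],"claw": 1},
    {"delta_pos": [0.3,-2.6,0.2],"twist": [0,0,-0.52],"claw": 1},
    {"delta_pos": [0.8,-1.8,0.2],"twist": [0,0,-0.52],"claw": 1},
    {"delta_pos": [1.2,-1.0,0],"twist": [0,0,-0.52],"claw": 1},
    {"delta_pos": [1.2,-1.0,-3],"twist": [0,0,-0.52],"claw": 1},
    {"delta_pos": [1.2,-1.0,-6],"twist": [0,0,-0.52],"claw": 1},
    {"delta_pos": [1.2,-1.0,-6],"twist": [0,0,-0.52],"claw": 1}
  ]
}}

```text
clock: 6.0
eef_pos: [0.6219, -0.0472, 0.186]
ee_rot: [[0.868, 0.496, 0.012], [0.496, -0.868, -0.001], [0.01, 0.007, -1.0]]
force: [1.4, 0.2, 0.2]
gripper_width: 0.005
grasp_force: 0.0
```

```bash
python3 - <<'E'
from rows import *
im=cams.camera('side');cams.camera('top');print(cams.spot_point('side','dog')[:2],cams.spot_point('top','dog')[:2])
im=im[120:285,190:410];cv2.imwrite('pics/s2.png',cv2.resize(im[:,:,::-1],(800,600),interpolation=cv2.INTER_CUBIC))
p=pose(210,.025);
rows([((p[0],p[1],.18),-60),((p[0],p[1],.1175),-60)])
E
```

```text
[{'centre': [188.1, 212.8], 'score': 0.75}, {'centre': [329.4, 216.7], 'score': 0.74}] [{'centre': [274.4, 184.4], 'score': 0.59}, {'centre': [211.9, 136.4], 'score': 0.44}]
[ 0.6164 -0.0461  0.1785] -60.2 F [ 0.1 -0.9 -0.6] 6.2 [-8. 22. 98.  0. 61. 52.] -0.0034230152969780357
[{"delta_pos": [-9.15, -8.36, -0.13], "twist": [0, 0, -0.0], "claw": 1}, {"delta_pos": [-9.15, -8.35, 6.12], "twist": [0, 0, -0.0], "claw": 1}]
```

View pics/s2.png

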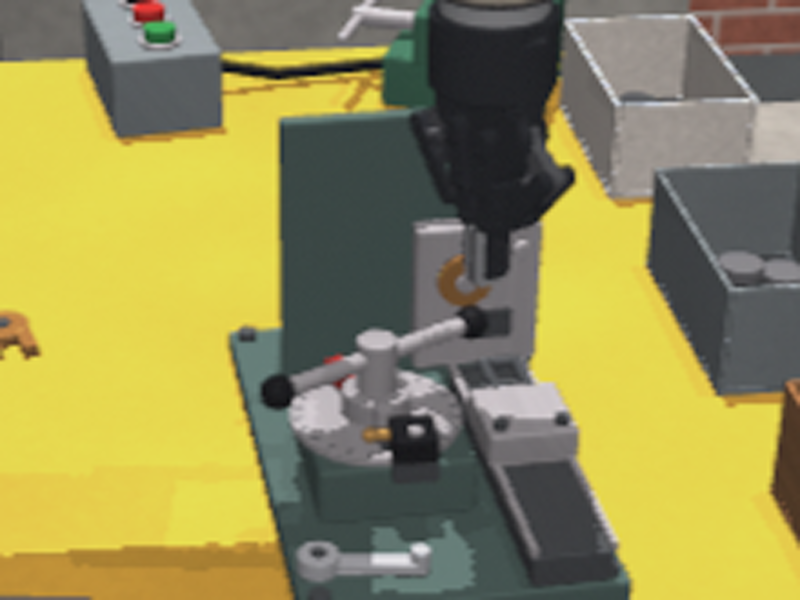

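```bash
python3 - <<'E'
from h import *
a=atz('side',(321.5,208.6),.105);b=atz('side',(266.2,227.3),.105);d=a-b
print(a,b,(a+b)/2,np.linalg.norm(d),np.degrees(np.arctan2(d[1],d[0])))
E
```

```text
[ 0.62856783 -0.00277693  0.105     ] [ 0.49257187 -0.07192524  0.105     ] [ 0.56056985 -0.03735108  0.105     ] 0.15256602291115348 26.951447580211976
```

{"op": "step_arm", "data": {
  "plan": [
    {"delta_pos": [-2,-1.8,-0.3],"twist": [0,0,0],"claw": 1},
    {"delta_pos": [-4,-3.6,-0.3],"twist": [0,0,0],"claw": 1},
    {"delta_pos": [-6,-5.4,-0.3],"twist": [0,0,0],"claw": 1},
    {"delta_pos": [-8,-7.2,-0.3],"twist": [0,0,0],"claw": 1},
    {"delta_pos": [-9.1,-8.3,-0.3],"twist": [0,0,0],"claw": 1},
    {"delta_pos": [-9.1,-8.3,-0.3],"twist": [0,0,0],"claw": 1}
  ]
}}

```text
clock: 6.7
eef_pos: [0.4915, -0.0182, 0.1797]
ee_rot: [[0.867, 0.498, -0.008], [0.498, -0.867, 0.001], [-0.006, -0.005, -1.0]]
force: [0.9, 0.2, -0.2]
gripper_width: 0.001
grasp_force: 0.0
```

```bash
python3 - <<'E'
from rows import *
p=pose(210,.022);
rows([((p[0],p[1],.1175),-60)])
E
```

```text
[ 0.4915 -0.0182  0.1797] -60.1 F [ 0.9  0.2 -0.2] 6.7 [ -7.   9. 115.   0.  57.  53.] 0.0008258949223486863
[{"delta_pos": [0.33, 0.61, 6.21], "twist": [0, 0, -0.0], "claw": 1}]
```

{"op": "step_arm", "data": {
  "plan": [
    {"delta_pos": [0.3,0.4,2],"twist": [0,0,0],"claw": 1},
    {"delta_pos": [0.3,0.4,4],"twist": [0,0,0],"claw": 1},
    {"delta_pos": [0.3,0.4,6],"twist": [0,0,0],"claw": 1},
    {"delta_pos": [0.3,0.4,6.2],"twist": [0,0,0],"claw": 1},
    {"delta_pos": [0.3,0.4,6.2],"twist": [0,0,0],"claw": 1}
  ]
}}

```text
clock: 7.12
eef_pos: [0.5, -0.0211, 0.1182]
ee_rot: [[0.867, 0.498, -0.005], [0.498, -0.867, 0.001], [-0.004, -0.003, -1.0]]
force: [-0.1, -0.2, 0.7]
gripper_width: 0.0
grasp_force: 0.0
```

```bash
python3 - <<'E'
from rows import *
rows([(pose(t,g),t-270) for t,g in ((207,.01),(207,0),(210,0),(215,0),(220,0),(225,0),(230,0),(235,0),(240,0),(245,0),(250,0),(255,0))])
E
```

```text
[ 0.5    -0.0211  0.1182] -60.1 F [-0.1 -0.2  0.7] 7.1167 [ -7.  15. 116.   0.  50.  53.] 0.00036698896926539733
[{"delta_pos": [-0.13, 0.87, 0.07], "twist": [0, 0, 0.05], "claw": 1}, {"delta_pos": [-0.18, 1.86, 0.07], "twist": [0, 0, 0.05], "claw": 1}, {"delta_pos": [-0.29, 2.1, 0.07], "twist": [0, 0, -0.0], "claw": 1}, {"delta_pos": [-0.45, 2.51, 0.06], "twist": [0, 0, -0.09], "claw": 1}, {"delta_pos": [-0.57, 2.93, 0.06], "twist": [0, 0, -0.18], "claw": 1}, {"delta_pos": [-0.66, 3.36, 0.06], "twist": [0, 0, -0.26], "claw": 1}, {"delta_pos": [-0.71, 3.8, 0.06], "twist": [0, 0, -0.35], "claw": 1}, {"delta_pos": [-0.72, 4.24, 0.06], "twist": [0, 0, -0.44], "claw": 1}, {"delta_pos": [-0.69, 4.68, 0.06], "twist": [0, 0, -0.53], "claw": 1}, {"delta_pos": [-0.63, 5.11, 0.06], "twist": [0, 0, -0.61], "claw": 1}, {"delta_pos": [-0.52, 5.54, 0.06], "twist": [0, 0, -0.7], "claw": 1}, {"delta_pos": [-0.38, 5.96, 0.05], "twist": [0, 0, -0.79], "claw": 1}]
```

{"op": "step_arm", "data": {
  "plan": [
    {"delta_pos": [-0.1,0.9,0],"twist": [0,0,0],"claw": 1},
    {"delta_pos": [-0.2,1.6,0.1],"twist": [0,0,0],"claw": 1},
    {"delta_pos": [-0.3,2.1,0.1],"twist": [0,0,0],"claw": 1},
    {"delta_pos": [-0.45,2.5,0.1],"twist": [0,0,-0.09],"claw": 1},
    {"delta_pos": [-0.57,2.95,0.1],"twist": [0,0,-0.18],"claw": 1},
    {"delta_pos": [-0.66,3.35,0.1],"twist": [0,0,-0.26],"claw": 1},
    {"delta_pos": [-0.71,3.8,0.1],"twist": [0,0,-0.35],"claw": 1},
    {"delta_pos": [-0.72,4.25,0.1],"twist": [0,0,-0.44],"claw": 1},
    {"delta_pos": [-0.69,4.7,0.1],"twist": [0,0,-0.53],"claw": 1},
    {"delta_pos": [-0.63,5.1,0.1],"twist": [0,0,-0.61],"claw": 1},
    {"delta_pos": [-0.52,5.55,0.1],"twist": [0,0,-0.7],"claw": 1},
    {"delta_pos": [-0.38,5.95,0.1],"twist": [0,0,-0.79],"claw": 1}
  ]
}}

```text
clock: 8.12
eef_pos: [0.5275, -0.0746, 0.1202]
ee_rot: [[0.253, 0.968, -0.001], [0.968, -0.253, 0.001], [0.001, -0.001, -1.0]]
force: [-2.4, 3.3, 2.6]
gripper_width: 0.002
grasp_force: 1.8
```

```bash
python3 - <<'E'
from rows import *
rows([(pose(t,0),t-270) for t in (259,263,267,271,275,279,283,287,291,295,299,302)])
E
```

```text
[ 0.5275 -0.0746  0.1202] -14.6 F [-2.4  3.3  2.6] 8.1167 [-13.  18. 112.   0.  51.   2.] 0.0020811279546902512
[{"delta_pos": [-0.17, 0.21, 0.27], "twist": [0, 0, -0.06], "claw": 1}, {"delta_pos": [-0.28, 0.54, 0.27], "twist": [0, 0, -0.13], "claw": 1}, {"delta_pos": [-0.37, 0.88, 0.27], "twist": [0, 0, -0.2], "claw": 1}, {"delta_pos": [-0.43, 1.23, 0.27], "twist": [0, 0, -0.27], "claw": 1}, {"delta_pos": [-0.47, 1.58, 0.27], "twist": [0, 0, -0.34], "claw": 1}, {"delta_pos": [-0.48, 1.93, 0.26], "twist": [0, 0, -0.41], "claw": 1}, {"delta_pos": [-0.47, 2.28, 0.26], "twist": [0, 0, -0.48], "claw": 1}, {"delta_pos": [-0.44, 2.63, 0.26], "twist": [0, 0, -0.55], "claw": 1}, {"delta_pos": [-0.38, 2.98, 0.26], "twist": [0, 0, -0.62], "claw": 1}, {"delta_pos": [-0.3, 3.32, 0.26], "twist": [0, 0, -0.69], "claw": 1}, {"delta_pos": [-0.19, 3.65, 0.26], "twist": [0, 0, -0.76], "claw": 1}, {"delta_pos": [-0.1, 3.9, 0.26], "twist": [0, 0, -0.81], "claw": 1}]
```

{"op": "step_arm", "data": {
  "plan": [
    {"delta_pos": [-0.17,0.2,0.1],"twist": [0,0,-0.06],"claw": 1},
    {"delta_pos": [-0.28,0.55,0.1],"twist": [0,0,-0.13],"claw": 1},
    {"delta_pos": [-0.37,0.9,0.1],"twist": [0,0,-0.2],"claw": 1},
    {"delta_pos": [-0.43,1.25,0.1],"twist": [0,0,-0.27],"claw": 1},
    {"delta_pos": [-0.47,1.6,0.1],"twist": [0,0,-0.34],"claw": 1},
    {"delta_pos": [-0.48,1.95,0.1],"twist": [0,0,-0.41],"claw": 1},
    {"delta_pos": [-0.47,2.3,0.1],"twist": [0,0,-0.48],"claw": 1},
    {"delta_pos": [-0.44,2.65,0.1],"twist": [0,0,-0.55],"claw": 1},
    {"delta_pos": [-0.38,3.0,0.1],"twist": [0,0,-0.62],"claw": 1},
    {"delta_pos": [-0.3,3.3,0.1],"twist": [0,0,-0.69],"claw": 1},
    {"delta_pos": [-0.2,3.65,0.1],"twist": [0,0,-0.76],"claw": 1},
    {"delta_pos": [-0.1,3.9,0.1],"twist": [0,0,-0.81],"claw": 1}
  ]
}}

```text
clock: 9.12
eef_pos: [0.5646, -0.0864, 0.1191]
ee_rot: [[-0.526, 0.851, -0.002], [0.851, 0.526, -0.0], [0.001, -0.002, -1.0]]
force: [-2.8, -0.3, 1.9]
gripper_width: 0.001
grasp_force: 1.5
```

```bash
python3 - <<'E'
from rows import *
im=cams.camera('side')[120:285,190:410];cv2.imwrite('pics/s3.png',cv2.resize(im[:,:,::-1],(800,600),interpolation=cv2.INTER_CUBIC))
rows([(pose(t,0),t-270) for t in (304,306,308,310,312,314,316,318,320,322,324,326)])
E
```

```text
[ 0.5652 -0.0863  0.1191] 31.8 F [-1.9 -0.2  0.5] 9.1667 [-13.  21. 106.  -0.  52. -45.] -0.0002352144923999847
[{"delta_pos": [0.02, 0.2, 0.16], "twist": [0, 0, -0.04], "claw": 1}, {"delta_pos": [-0.04, 0.36, 0.16], "twist": [0, 0, -0.07], "claw": 1}, {"delta_pos": [-0.1, 0.53, 0.16], "twist": [0, 0, -0.11], "claw": 1}, {"delta_pos": [-0.15, 0.7, 0.16], "twist": [0, 0, -0.14], "claw": 1}, {"delta_pos": [-0.2, 0.87, 0.16], "twist": [0, 0, -0.18], "claw": 1}, {"delta_pos": [-0.24, 1.04, 0.16], "twist": [0, 0, -0.21], "claw": 1}, {"delta_pos": [-0.27, 1.21, 0.16], "twist": [0, 0, -0.25], "claw": 1}, {"delta_pos": [-0.3, 1.38, 0.16], "twist": [0, 0, -0.28], "claw": 1}, {"delta_pos": [-0.32, 1.56, 0.16], "twist": [0, 0, -0.32], "claw": 1}, {"delta_pos": [-0.33, 1.73, 0.16], "twist": [0, 0, -0.35], "claw": 1}, {"delta_pos": [-0.34, 1.91, 0.16], "twist": [0, 0, -0.39], "claw": 1}, {"delta_pos": [-0.34, 2.08, 0.16], "twist": [0, 0, -0.42], "claw": 1}]
```

View pics/s3.png

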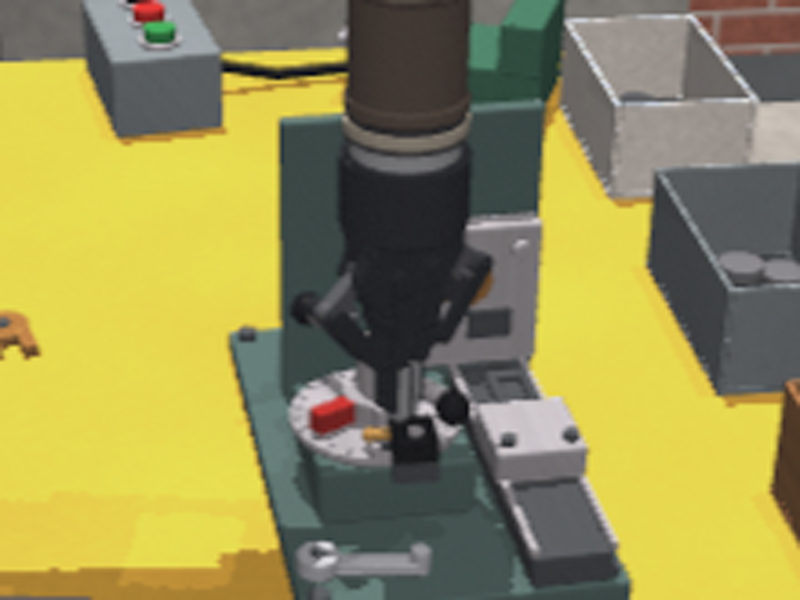

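The dog (crop 330,415) is nearing the plunger tip (365,435), with about 30° left. I'll slow down from here.

{"op": "step_arm", "data": {
  "plan": [
    {"delta_pos": [0,0.2,0.1],"twist": [0,0,-0.04],"claw": 1},
    {"delta_pos": [-0.04,0.36,0.1],"twist": [0,0,-0.07],"claw": 1},
    {"delta_pos": [-0.1,0.53,0.1],"twist": [0,0,-0.11],"claw": 1},
    {"delta_pos": [-0.15,0.7,0.1],"twist": [0,0,-0.14],"claw": 1},
    {"delta_pos": [-0.2,0.87,0.1],"twist": [0,0,-0.18],"claw": 1},
    {"delta_pos": [-0.24,1.04,0.1],"twist": [0,0,-0.21],"claw": 1},
    {"delta_pos": [-0.27,1.2,0.1],"twist": [0,0,-0.25],"claw": 1},
    {"delta_pos": [-0.3,1.38,0.1],"twist": [0,0,-0.28],"claw": 1},
    {"delta_pos": [-0.3,1.38,0.1],"twist": [0,0,-0.28],"claw": 1}
  ]
}}

```text
clock: 9.92
eef_pos: [0.5786, -0.082, 0.118]
ee_rot: [[-0.738, 0.675, 0.0], [0.675, 0.738, -0.001], [-0.001, -0.001, -1.0]]
force: [-1.8, -1.6, 1.8]
gripper_width: 0.004
grasp_force: 1.4
```

```bash
python3 - <<'E'
from rows import *
rows([(pose(t,0),t-270) for t in (320,322,324,326,328,330,332,334)])
E
```

```text
[ 0.5786 -0.082   0.118 ] 47.6 F [-1.8 -1.6  1.8] 9.9167 [-12.  23. 105.  -0.  53. -60.] 0.003990602484142106
[{"delta_pos": [-0.03, 0.19, 0.05], "twist": [0, 0, -0.04], "claw": 1}, {"delta_pos": [-0.09, 0.35, 0.05], "twist": [0, 0, -0.08], "claw": 1}, {"delta_pos": [-0.14, 0.52, 0.05], "twist": [0, 0, -0.11], "claw": 1}, {"delta_pos": [-0.19, 0.69, 0.05], "twist": [0, 0, -0.15], "claw": 1}, {"delta_pos": [-0.24, 0.86, 0.05], "twist": [0, 0, -0.18], "claw": 1}, {"delta_pos": [-0.28, 1.03, 0.05], "twist": [0, 0, -0.22], "claw": 1}, {"delta_pos": [-0.31, 1.2, 0.05], "twist": [0, 0, -0.25], "claw": 1}, {"delta_pos": [-0.34, 1.38, 0.05], "twist": [0, 0, -0.29], "claw": 1}]
```

{"op": "step_arm", "data": {
  "plan": [
    {"delta_pos": [0,0.1,0],"twist": [0,0,-0.02],"claw": 1},
    {"delta_pos": [-0.03,0.2,0],"twist": [0,0,-0.04],"claw": 1},
    {"delta_pos": [-0.06,0.27,0],"twist": [0,0,-0.06],"claw": 1},
    {"delta_pos": [-0.09,0.35,0],"twist": [0,0,-0.08],"claw": 1},
    {"delta_pos": [-0.11,0.43,0],"twist": [0,0,-0.09],"claw": 1},
    {"delta_pos": [-0.14,0.5,0],"twist": [0,0,-0.11],"claw": 1}
  ]
}}

```text
clock: 10.42
eef_pos: [0.5832, -0.0783, 0.1175]
ee_rot: [[-0.809, 0.588, 0.001], [0.588, 0.809, -0.0], [-0.001, 0.0, -1.0]]
force: [-0.1, -3.3, 1.9]
gripper_width: 0.0
grasp_force: 1.7
```

```bash
python3 - <<'E'
from rows import *
rows([(pose(t,0),t-270) for t in (325,326,328,330,332,334)])
im=cams.camera('side')[165:285,240:400];cv2.imwrite('pics/s4.png',cv2.resize(im[:,:,::-1],(800,600),interpolation=cv2.INTER_CUBIC))
E
```

```text
[ 0.5832 -0.0783  0.1175] 54.0 F [-0.1 -3.3  1.9] 10.4167 [-12.  23. 104.  -0.  53. -66.] 0.00046033863985966105
[{"delta_pos": [-0.08, 0.01, 0.0], "twist": [0, 0, -0.02], "claw": 1}, {"delta_pos": [-0.11, 0.09, 0.0], "twist": [0, 0, -0.04], "claw": 1}, {"delta_pos": [-0.17, 0.25, 0.0], "twist": [0, 0, -0.07], "claw": 1}, {"delta_pos": [-0.23, 0.42, 0.0], "twist": [0, 0, -0.1], "claw": 1}, {"delta_pos": [-0.28, 0.59, 0.0], "twist": [0, 0, -0.14], "claw": 1}, {"delta_pos": [-0.33, 0.76, 0.0], "twist": [0, 0, -0.17], "claw": 1}]
```

View pics/s4.png

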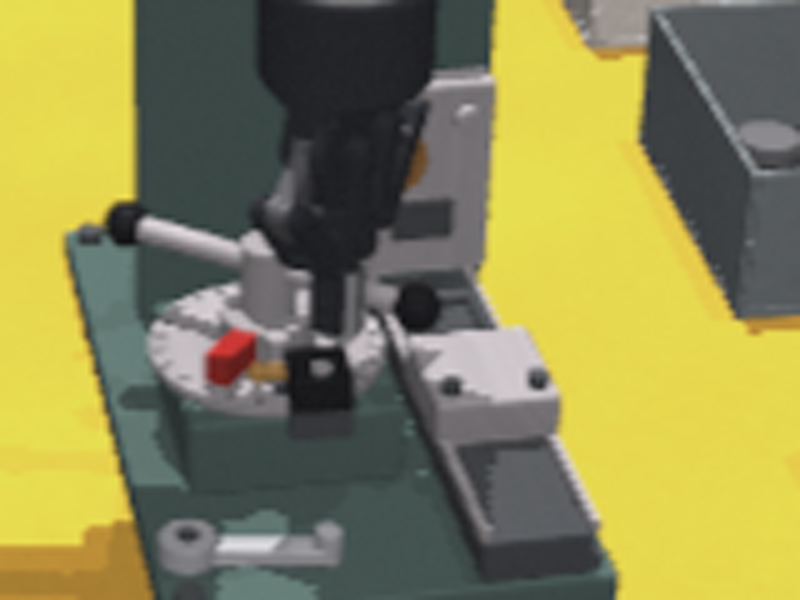

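The dog is now just touching the plunger (crop 250,370). I'll creep from here.

{"op": "step_arm", "data": {
  "plan": [
    {"delta_pos": [-0.02,0.07,0],"twist": [0,0,-0.015],"claw": 1},
    {"delta_pos": [-0.04,0.14,0],"twist": [0,0,-0.03],"claw": 1},
    {"delta_pos": [-0.06,0.2,0],"twist": [0,0,-0.04],"claw": 1},
    {"delta_pos": [-0.06,0.2,0],"twist": [0,0,-0.04],"claw": 1}
  ]
}}

```text
clock: 10.8
eef_pos: [0.5848, -0.0768, 0.1173]
ee_rot: [[-0.831, 0.556, 0.001], [0.556, 0.831, -0.0], [-0.001, 0.0, -1.0]]
force: [-1.1, -3.5, 1.2]
gripper_width: 0.002
grasp_force: 1.6
```

{"op": "step_arm", "data": {
  "plan": [
    {"delta_pos": [-0.02,0.07,0],"twist": [0,0,-0.015],"claw": 1},
    {"delta_pos": [-0.04,0.14,0],"twist": [0,0,-0.03],"claw": 1},
    {"delta_pos": [-0.04,0.14,0],"twist": [0,0,-0.03],"claw": 1}
  ]
}}

```text
clock: 11.05
eef_pos: [0.5858, -0.0759, 0.1173]
ee_rot: [[-0.848, 0.53, 0.0], [0.53, 0.848, -0.0], [-0.0, 0.0, -1.0]]
force: [-0.6, -4.1, 1.5]
gripper_width: -0.003
grasp_force: 1.6
```

{"op": "step_arm", "data": {
  "plan": [
    {"delta_pos": [-0.02,0.05,0],"twist": [0,0,-0.01],"claw": 1},
    {"delta_pos": [-0.03,0.1,0],"twist": [0,0,-0.02],"claw": 1},
    {"delta_pos": [-0.03,0.1,0],"twist": [0,0,-0.02],"claw": 1}
  ]
}}

```text
clock: 11.3
eef_pos: [0.5866, -0.0752, 0.1173]
ee_rot: [[-0.858, 0.513, 0.0], [0.513, 0.858, -0.0], [-0.0, 0.0, -1.0]]
force: [0.5, -3.7, 1.0]
gripper_width: 0.002
grasp_force: 1.7
```

{"op": "step_arm", "data": {
  "plan": [
    {"delta_pos": [-0.01,0.05,0],"twist": [0,0,-0.01],"claw": 1},
    {"delta_pos": [-0.02,0.1,0],"twist": [0,0,-0.02],"claw": 1},
    {"delta_pos": [-0.02,0.1,0],"twist": [0,0,-0.02],"claw": 1}
  ]
}}

```text
clock: 11.55
eef_pos: [0.5872, -0.0745, 0.1172]
ee_rot: [[-0.868, 0.496, 0.0], [0.496, 0.868, -0.0], [-0.0, 0.0, -1.0]]
force: [1.0, -4.1, 0.0]
gripper_width: -0.005
grasp_force: 1.7
```

{"op": "step_arm", "data": {
  "plan": [
    {"delta_pos": [-0.01,0.05,0],"twist": [0,0,-0.01],"claw": 1},
    {"delta_pos": [-0.02,0.1,0],"twist": [0,0,-0.02],"claw": 1},
    {"delta_pos": [-0.02,0.1,0],"twist": [0,0,-0.02],"claw": 1}
  ]
}}

```text
clock: 11.8
eef_pos: [0.5878, -0.0736, 0.1172]
ee_rot: [[-0.878, 0.479, 0.0], [0.479, 0.878, -0.0], [-0.0, 0.0, -1.0]]
force: [1.1, -3.1, 0.9]
gripper_width: -0.004
grasp_force: 1.8
```

{"op": "step_arm", "data": {
  "plan": [
    {"delta_pos": [-0.01,0.05,0],"twist": [0,0,-0.01],"claw": 1},
    {"delta_pos": [-0.02,0.1,0],"twist": [0,0,-0.02],"claw": 1},
    {"delta_pos": [-0.02,0.1,0],"twist": [0,0,-0.02],"claw": 1}
  ]
}}

```text
clock: 12.05
eef_pos: [0.5884, -0.0731, 0.1172]
ee_rot: [[-0.888, 0.461, 0.0], [0.461, 0.888, -0.0], [-0.0, -0.0, -1.0]]
force: [1.3, -5.5, 0.2]
gripper_width: -0.005
grasp_force: 2.1
```

{"op": "step_arm", "data": {
  "plan": [
    {"delta_pos": [0,0.05,0],"twist": [0,0,0],"claw": 1},
    {"delta_pos": [0,0.05,0],"twist": [0,0,0],"claw": 1}
  ]
}}

```text
clock: 12.22
eef_pos: [0.5887, -0.0727, 0.1172]
ee_rot: [[-0.887, 0.461, 0.0], [0.461, 0.887, -0.001], [-0.0, -0.001, -1.0]]
force: [0.1, -5.2, -0.1]
gripper_width: -0.005
grasp_force: 2.3
```

{"op": "step_arm", "data": {
  "plan": [
    {"delta_pos": [0,0.05,0],"twist": [0,0,0],"claw": 1},
    {"delta_pos": [0,0.05,0],"twist": [0,0,0],"claw": 1}
  ]
}}

```text
clock: 12.38
eef_pos: [0.5889, -0.0724, 0.1172]
ee_rot: [[-0.887, 0.461, 0.0], [0.461, 0.887, -0.001], [-0.0, -0.001, -1.0]]
force: [0.5, -6.6, 0.8]
gripper_width: -0.004
grasp_force: 2.4
```

{"op": "step_arm", "data": {
  "plan": [
    {"delta_pos": [0,0.05,0],"twist": [0,0,0],"claw": 1},
    {"delta_pos": [0,0.05,0],"twist": [0,0,0],"claw": 1}
  ]
}}

```text
clock: 12.55
eef_pos: [0.5891, -0.0721, 0.1172]
ee_rot: [[-0.887, 0.461, -0.0], [0.461, 0.887, -0.001], [-0.0, -0.001, -1.0]]
force: [1.2, -5.8, 0.1]
gripper_width: -0.003
grasp_force: 2.6
```

{"op": "step_arm", "data": {
  "plan": [
    {"delta_pos": [0,0.05,0],"twist": [0,0,0],"claw": 1},
    {"delta_pos": [0,0.05,0],"twist": [0,0,0],"claw": 1}
  ]
}}

```text
clock: 12.72
eef_pos: [0.5893, -0.0717, 0.1172]
ee_rot: [[-0.887, 0.461, -0.0], [0.461, 0.887, -0.001], [-0.0, -0.001, -1.0]]
force: [0.1, -6.0, -0.1]
gripper_width: -0.003
grasp_force: 2.7
```

```bash
python3 - <<'E'
from rows import *
im=cams.camera('side')[205:265,255:335];cv2.imwrite('pics/s5.png',cv2.resize(im[:,:,::-1],(800,600),interpolation=cv2.INTER_CUBIC))
print(sensors.observe()['force'],sensors.observe()['eef_pos'])
E
```

```text
[ 0.57837482 -6.1602884   0.06832594] [ 0.58931586 -0.07167369  0.11725189]
```

View pics/s5.png

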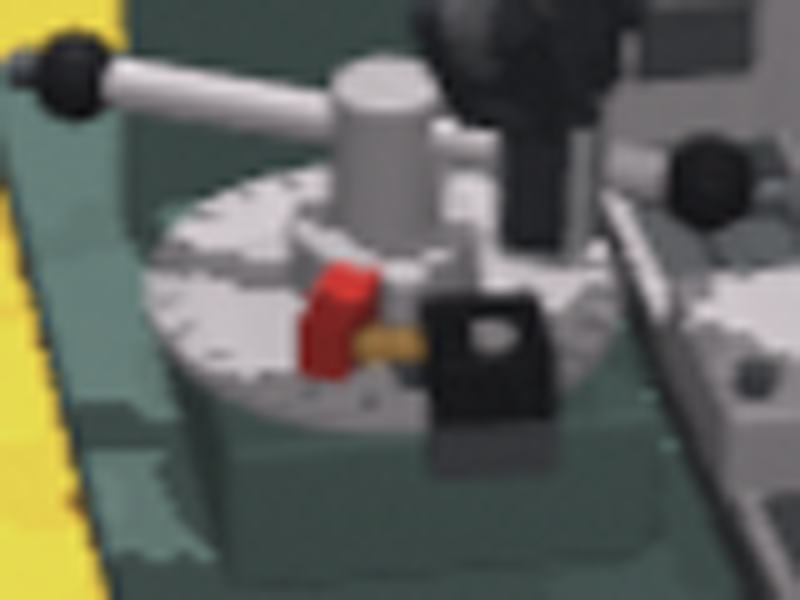

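The dog's face (crop 365,310) is on the plunger, with a small gap still showing to the pin at (400,290). I'll keep creeping.

{"op": "step_arm", "data": {
  "plan": [
    {"delta_pos": [-0.01,0.05,0],"twist": [0,0,-0.01],"claw": 1},
    {"delta_pos": [-0.02,0.08,0],"twist": [0,0,-0.02],"claw": 1},
    {"delta_pos": [-0.02,0.08,0],"twist": [0,0,-0.02],"claw": 1}
  ]
}}

```text
clock: 13.02
eef_pos: [0.5899, -0.0712, 0.1173]
ee_rot: [[-0.897, 0.443, 0.0], [0.443, 0.897, -0.001], [-0.001, -0.001, -1.0]]
force: [-0.2, -7.7, -0.9]
gripper_width: -0.006
grasp_force: 2.8
```

{"op": "step_arm", "data": {
  "plan": [
    {"delta_pos": [-0.01,0.05,0],"twist": [0,0,-0.01],"claw": 1},
    {"delta_pos": [-0.02,0.08,0],"twist": [0,0,-0.02],"claw": 1},
    {"delta_pos": [-0.02,0.08,0],"twist": [0,0,-0.02],"claw": 1}
  ]
}}

```text
clock: 13.27
eef_pos: [0.5906, -0.0707, 0.1173]
ee_rot: [[-0.905, 0.425, 0.0], [0.425, 0.905, -0.001], [-0.001, -0.001, -1.0]]
force: [0.9, -6.3, 0.5]
gripper_width: 0.001
grasp_force: 2.9
```

{"op": "step_arm", "data": {
  "plan": [
    {"delta_pos": [-0.01,0.05,0],"twist": [0,0,-0.01],"claw": 1},
    {"delta_pos": [-0.02,0.08,0],"twist": [0,0,-0.02],"claw": 1},
    {"delta_pos": [-0.02,0.08,0],"twist": [0,0,-0.02],"claw": 1}
  ]
}}

```text
clock: 13.52
eef_pos: [0.5911, -0.0704, 0.1173]
ee_rot: [[-0.914, 0.406, 0.0], [0.406, 0.914, -0.002], [-0.001, -0.002, -1.0]]
force: [0.7, -8.1, -0.5]
gripper_width: 0.0
grasp_force: 3.4
```

{"op": "step_arm", "data": {
  "plan": [
    {"delta_pos": [0,0.05,0],"twist": [0,0,0],"claw": 1},
    {"delta_pos": [0,0.05,0],"twist": [0,0,0],"claw": 1}
  ]
}}

```text
clock: 13.68
eef_pos: [0.5911, -0.0703, 0.1173]
ee_rot: [[-0.914, 0.406, -0.0], [0.406, 0.914, -0.003], [-0.001, -0.002, -1.0]]
force: [1.0, -8.6, -0.5]
gripper_width: 0.003
grasp_force: 3.9
```

{"op": "step_arm", "data": {
  "plan": [
    {"delta_pos": [0,0.05,0],"twist": [0,0,0],"claw": 1},
    {"delta_pos": [0,0.05,0],"twist": [0,0,0],"claw": 1}
  ]
}}

```text
clock: 13.85
eef_pos: [0.5912, -0.0701, 0.1173]
ee_rot: [[-0.914, 0.406, -0.0], [0.406, 0.914, -0.003], [-0.001, -0.003, -1.0]]
force: [-0.3, -9.2, -0.5]
gripper_width: -0.001
grasp_force: 4.4
```

The hand has nearly stopped and the force is climbing, so the dog is on the pin. I'll press to about 12 N.

{"op": "step_arm", "data": {
  "plan": [
    {"delta_pos": [0,0.05,0],"twist": [0,0,0],"claw": 1},
    {"delta_pos": [0,0.1,0],"twist": [0,0,0],"claw": 1},
    {"delta_pos": [0,0.1,0],"twist": [0,0,0],"claw": 1}
  ]
}}

```text
clock: 14.1
eef_pos: [0.5913, -0.0699, 0.1173]
ee_rot: [[-0.914, 0.406, -0.001], [0.406, 0.914, -0.004], [-0.001, -0.005, -1.0]]
force: [-1.9, -11.0, 1.2]
gripper_width: -0.002
grasp_force: 5.5
```

{"op": "step_arm", "data": {
  "plan": [
    {"delta_pos": [0,0.05,0],"twist": [0,0,0],"claw": 1},
    {"delta_pos": [0,0.1,0],"twist": [0,0,0],"claw": 1},
    {"delta_pos": [0,0.1,0],"twist": [0,0,0],"claw": 1}
  ]
}}

```text
clock: 14.35
eef_pos: [0.5914, -0.0697, 0.1173]
ee_rot: [[-0.914, 0.405, -0.002], [0.405, 0.914, -0.006], [-0.001, -0.006, -1.0]]
force: [-1.6, -13.6, 0.7]
gripper_width: -0.004
grasp_force: 6.5
```

{"op": "step_arm", "data": {
  "plan": [
    {"delta_pos": [0,-0.5,0],"twist": [0,0,0],"claw": 1},
    {"delta_pos": [0,-1.2,0],"twist": [0,0,0],"claw": 1},
    {"delta_pos": [0,-2.0,0],"twist": [0,0,0],"claw": 1},
    {"delta_pos": [0,-2.0,-2],"twist": [0,0,0],"claw": 1},
    {"delta_pos": [0,-2.0,-5],"twist": [0,0,0],"claw": 1},
    {"delta_pos": [0,-4,-9],"twist": [0,0,0],"claw": 1},
    {"delta_pos": [0,-8,-12],"twist": [0,0,0],"claw": 1},
    {"delta_pos": [0,-12,-14],"twist": [0,0,0],"claw": 1},
    {"delta_pos": [0,-15,-14],"twist": [0,0,0],"claw": 1},
    {"delta_pos": [0,-15,-14],"twist": [0,0,0],"claw": 1}
  ]
}}

```text
clock: 15.18
eef_pos: [0.5299, -0.209, 0.2604]
ee_rot: [[-0.911, 0.411, 0.003], [0.411, 0.911, -0.005], [-0.005, -0.003, -1.0]]
force: [-0.2, 0.1, 0.4]
gripper_width: -0.001
grasp_force: 0.0
```

```bash
python3 - <<'E'
from rows import *
im=cams.camera('side')[205:265,255:335];cv2.imwrite('pics/s6.png',cv2.resize(im[:,:,::-1],(800,600),interpolation=cv2.INTER_CUBIC))
print(sensors.observe()['force'],sensors.observe()['eef_pos'])
E
```

```text
[-0.18310176  0.21098386 -0.16016467] [ 0.53016163 -0.20626445  0.25885756]
```

View pics/s6.png

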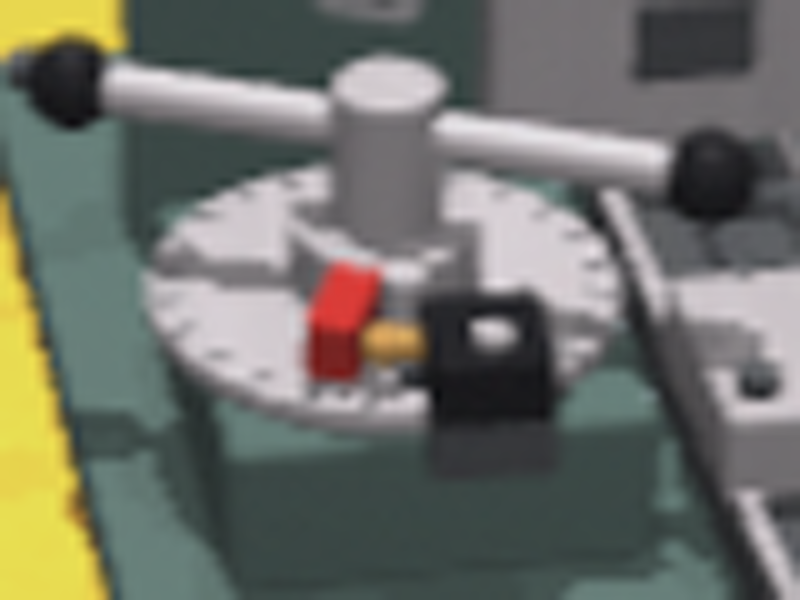

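The dog lies against the pin with the plunger pushed in. The numbers agree: about 4.5 mm of travel under spring load, then a hard stall up to 13 N. Handing in.

```bash
python3 -c "
from h import *
print(r.finish_job())"
```

```text
the job is handed in; nothing more can be done
None
```

I turned the handle about 200° anticlockwise until the dog stopped hard on the pin, pressed it home with about 13 N, backed the hand clear and handed the job in at about 15 s. The last picture shows the dog by the pin and the plunger in, but the hand-in returned no verdict and I took no final measurement of the loose parts.

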